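# Swing a lever blank home in the checking jig and bolt it

### The arm

A 6-joint arm with a two-finger parallel gripper is mounted at the origin on the work surface. World frame = base frame: x ahead of the robot, y to its left, z up, the work surface at z = 0. Lengths are in m, angles in degrees, forces in N, time in s.
With the tool pointing down it reaches from about 0.3 to 0.75 m from the base axis. Payload 8.5 kg.
Tool frame: the origin (TCP) lies midway between the tips of the shut fingers; the grasp point (between the pads) lies 19 mm behind it; y points along the fingers, x is the direction in which the jaws open and shut, and the axes are right-handed (so a half turn about y gives the same grasp; the last joint's range is limited). The gripper opens to 85 mm and grips with 20 to 120 N. Pads are 22 mm wide; open, the fingers measure 114 mm over their backs; the gripper's body (76 mm by 85 mm) begins 54 mm behind the grasp point. The pads swing forward as they close: fully open they stand 13 mm farther back than shut.
Start: joints at [-84.93, 21.807, 74.336, -0, 83.858, -12.336], TCP at [0.165, -0.525, 0.231] pointing down, gripper open.
Joint ranges: [-178.18, 178.18], [-50.72, 133.34], [12.68, 142.11], [-81.47, 261.47], [9.98, 163.14], [-165.26, 165.26]. Speed limits (degrees/s): [136.94, 136.94, 180, 180, 180, 180].

### API

Orientations are given as a 3x3 rotation matrix whose columns are the frame's x, y, z axes.
In Python, from rig import env gives the robot as it stands.
- The arm moves only by the tool carry_out, never from a script. Its argument "plan" is a list of rows, each a list of 3 entries, a list of its own where there are three numbers: the shift along the tool's x, y, z in m, then the turn, a rotation vector about the tool's x, y, z in degrees, then the finger opening in m, from 0 to 0.0854. In form: [[[dx, dy, dz], [ax, ay, az], jaw], ...]. A call has 1 to 8 rows; each row shifts and turns the commanded pose from where the row before left it, along the tool's axes as they then stand; what a row does not reach is not made up. A row lasts 1/8 s, in which the tool goes at most 62.5 mm and 10.7 degrees, less where a joint would pass 70% of its speed; a pose out of reach is approached as far as the arm can. A call is refused whole if a number of a shift passes 0.0625 or a number of a turn 10.7, either way. A call with a gripper value outside its range is refused whole. The fingers move at their own pace and stop on an object; "force" is the grip in N (left out, the last holds). Time passes only in rows, so rows that do not move let the fingers close. It gives the time, the measured TCP pose, the force and the opening at its end, in the units of the state.
- env.observe(): the state, without advancing time (a new reading comes with each control period).
- env.get_image(name): name is "scene" or "top" or "wrist"; returns a dict with "image" (480x640x3 uint8, red, green, blue), "vfov" (degrees; the focal length in pixels is half the picture's height over the tangent of half this angle, whatever the lens; pixels are square), "cx", "cy" (the principal point, pixels), "rvec" (rotation vector, rad) and "tvec" (3), from world to camera coordinates, as OpenCV has them; the wrist camera has in their place "tool_from_camera" (4x4, takes a point from camera to tool coordinates, whose origin is the TCP and whose axes are the tool frame's). Camera axes: x right, y down, z forward; pixel columns grow to the right and rows downward; lengths in m; the calibration is good to about 2 mm. A picture is of the moment at which its call begins: read the wrist's pose just before it. There is no depth.
- env.close_job(): hands the job in, once; it reports no verdict.
Trained networks look in a picture, given as the dict that the camera call returned (one of the last four; its "shot" number tells which), for a name from the list of things; names that differ only in an ending like _2 or _b are one class to them, and where a whole thing is asked for, a point or a joint stands for the part that bears it (a point fixed in the world has none). Each returns a list of dicts, best first, with "conf" (0 to 1); they miss things now and then, are a little off and sometimes report something else, mostly with a low value. They report only what shows in the picture. A call takes as long as a camera call.
- env.outline_of(target, picture): "mask" (480x640 bool, what is visible of it) and "pixel" ([row, column] in pixels, amid what is visible of it).
The state is a dict: "time_s": time; "q": joint angles; "qvel": joint speeds; "joint_efforts": joint torques, N m; "position": TCP position; "tool_rot": TCP orientation; "ft_force": force on the tool from outside, world axes, zero at the start; "wrist_torque": the same for the moment, N m; "grip_width": finger opening in m.
Only numpy, scipy, OpenCV 4.12 (cv2) and the standard library are available. Lean on these libraries where they do the work, as an engineer would, in place of code of your own. Each camera call takes 0.05 s, during which the arm holds its last target.

### The job

In the flat checking jig, swing the loose steel lever blank round its pin by pushing its free end until it lies against the tip of the stop screw, and press it home there, opposite the screw, with about 10 N for a second; the screw is delicate, so never load it with more than 13 N. Then slide the jig's locking bolt fully in behind the blank's free end, so that it cannot swing back. Leave everything else on the bench where it is.

Things in the scene. Friction and masses are not known exactly. Their poses are not given: they have to be found in the camera images.
- jig: fixed, oiled, slippery plate 345 x 245 x 10 mm on the bench. Origin: pivot pin's axis, bench height. +x: about the blank's line when home; +y: from blank to stop; z up. Plate spans x -30..315, y -180..65 mm. Pin 8 mm thick, its 20 mm head (top 31.5 mm up) keeps the blank on. Dial gauge at x 85..125, y 40..54, 64 mm high; stop's block at x 150..180, y 30..66, 34 mm high (over the bench).
- bar: the lever blank: loose steel bar, 0.16 kg, 14 mm wide, 16 tall, a 32 mm square eye at one end; the eye's 10 mm hole sits on the jig's pin with 1 mm play. It lies on the plate, underside 10, top 26 mm over the bench. Origin: hole axis, underside; +x along it to the free end, 206 mm away. Starts swung 0.25 to 0.6 rad from home to the jig's -y side; drag under 1 N.
- bar_end (a point): centre of the blank's free end face, 206 mm from the hole's axis, 18 mm over the bench.
- stop: block on the jig with a 12 mm thick screw, flat tip facing jig -y at jig x 165 mm, 18 mm over the bench. Origin: foremost place of the tip, jig y 7 mm; axes as the jig's. The screw is rigid but set differently each time: its tip truly lies at y 7 to 19 mm. The blank is home when its side bears on the tip: parallel to jig x, or up to 0.08 rad past it.
- bolt (a joint): bolt travel in m: 0 out, 0.030 fully in (rigid end); starts 0 to 0.005. Steel tongue 12 x 12 x 72 mm at jig y -16, 12 to 24 mm over the bench, between cheeks x 230..275, 24 mm high; slides to jig -x with 2 N friction and stays put. Blunt nose at jig x 218 mm out, 188 in; passes behind the blank's free end with 3 to 18 mm to spare if the blank is home, else may jam on it.
- bolt_knob (a point): top centre of the bolt's upright round knob, 14 mm thick, free from 24 to 66 mm over the bench; at jig x 264 mm, y -16 mm when the bolt is out. Push it or grip it from above.
- collar: bystander: grey plastic ring 28 mm wide, 22 mm tall, standing on the jig plate on the stop's side; origin under its centre.
- cone: bystander: white nose cone 26 mm wide, 45 mm tall, standing on the jig plate in the corner on the pin's side; origin under its centre.
- bottle: bystander: blue plastic bottle, 72 mm wide, 150 mm tall; origin under its centre.
- jar: bystander: white jar, 60 mm wide, 65 mm tall; origin under its centre.
- pipette: bystander: pipette lying on the bench, 255 mm long, 32 mm tall; origin at bench height about mid-length, x along it.
- driver: bystander: screwdriver lying on the bench, x along it.

How it is judged (in metres and radians):
On the way, in this order (a step that is already met when the one before it is completed fails the run):
1. the blank is pressed against the stop screw with 7 to 13 N for 0.4 s, the bolt still out (contact force between bar and stop above 7 N and value of joint bolt below 0.012 m), for 0.4 s.
2. the bolt is slid in behind the blank (value of joint bolt above 0.025 m), for 0.2 s.
At the end, for the whole second after the job is handed in: The bolt is in by more than 25 of its 30 mm, and the blank lies at rest on its pin behind it, within 0.095 rad of the jig's x, its free end no more than 5 mm off that line on the bolt's side (value of joint bolt above 0.025 m and y of bar_end in the frame of jig above -0.005 m and angle between the x axis of bar and the x axis of jig, either way round below 0.095 rad and horizontal distance between bar and jig below 0.004 m and z of bar in the frame of jig below 0.014 m and linear speed of bar below 0.01 m/s); the robot touches nothing.
It fails at once if the stop screw is loaded by the blank with more than 13 N (contact force between bar and stop above 13 N).
It fails at once if something else on the bench is moved by more than 20 mm (distance of any of collar, cone, bottle, jar, pipette, driver from where it was at the start of the episode above 0.02 m).
It also fails if it takes over 59 s, if anything falls off the work surface, if the arm or the gripper's body presses on something with over 40 N, if the wrist force passes 120 N, or if a joint passes its speed limit or range.

## Working session

There is one attempt and no reset: what is moved stays moved. The work goes in short steps, Python scripts to look and compute and a tool call to move; the robot and the scene stay as the last step left them, time stands still between calls to the robot, and variables do not carry over. Pictures are saved under pics/ and viewed, and the job is handed in when it is done.

Besides the shell and the picture viewer there is one more tool, called after "Call:" by a JSON object that holds its "name" and its "arguments". carry_out: Moves the arm, as the interface text tells. Its arguments: {"type":"object","properties":{"plan":{"type":"array","items":{"type":"array"}},"force":{"type":"number"}},"required":["plan"]}

```bash
ls; mkdir -p pics; python3 - <<'E'
from rig import env
import cv2
s=env.observe()
for k in s: print(k,s[k])
for n in ("scene","top","wrist"):
    p=env.get_image(n)
    cv2.imwrite(f"pics/{n}0.png",p["image"][:,:,::-1])
    print(n,{k:v for k,v in p.items() if k!="image"})
E
```

```text
pics
time_s 0.0
q [-8.49281136e+01  2.18415388e+01  7.43859137e+01  9.42516797e-04
  8.38585121e+01 -1.23354629e+01]
qvel [ 0.03281433  0.13998081 -0.00837447 -0.07709597 -0.03813373  0.03623633]
joint_efforts [-2.67653355e-03 -4.48464882e+01 -2.31281340e+01 -3.63624422e-04
  4.70924046e-03  1.54285704e-07]
position [ 0.16451736 -0.52450319  0.23069981]
tool_rot [[ 2.99161414e-01 -1.16349063e-04  9.54202512e-01]
 [-9.54201399e-01  1.49593673e-03  2.99161248e-01]
 [-1.46223372e-03 -9.99998874e-01  3.36506109e-04]]
ft_force [-0.27869988  0.47193719 -0.00339178]
wrist_torque [ 0.00532208 -0.00634232  0.00781324]
grip_width 0.08549381691541756
scene {'vfov': 50.02418846908222, 'cx': 316.42120647641804, 'cy': 236.90689240042636, 'rvec': array([ 2.01033348,  1.79284896, -0.47749533]), 'tvec': array([-0.06762881, -0.48144353,  1.37624326]), 'shot': 1}
top {'vfov': 57.97369750717748, 'cx': 322.8673582117267, 'cy': 238.60791543767658, 'rvec': array([ 2.19545617, -2.18466209,  0.06297266]), 'tvec': array([-0.00375877,  0.60398584,  0.92758612]), 'shot': 2}
wrist {'vfov': 69.69172395819521, 'cx': 322.30321376571385, 'cy': 234.89916337798397, 'tool_from_camera': array([[ 9.99999895e-01, -1.40391784e-04,  4.35732343e-04,
        -2.60036340e-04],
       [-4.57725727e-04, -2.90565573e-01,  9.56854972e-01,
        -1.42342886e-01],
       [-7.72575871e-06, -9.56855072e-01, -2.90565607e-01,
         7.35553771e-02],
       [ 0.00000000e+00,  0.00000000e+00,  0.00000000e+00,
         1.00000000e+00]]), 'shot': 3}
```

View pics/scene0.png

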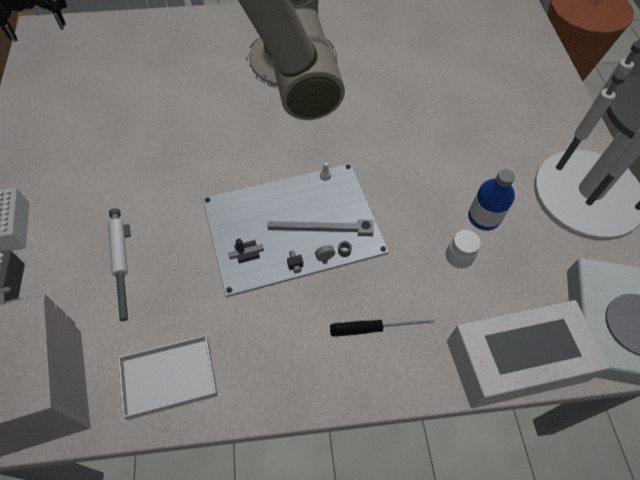

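View pics/top0.png

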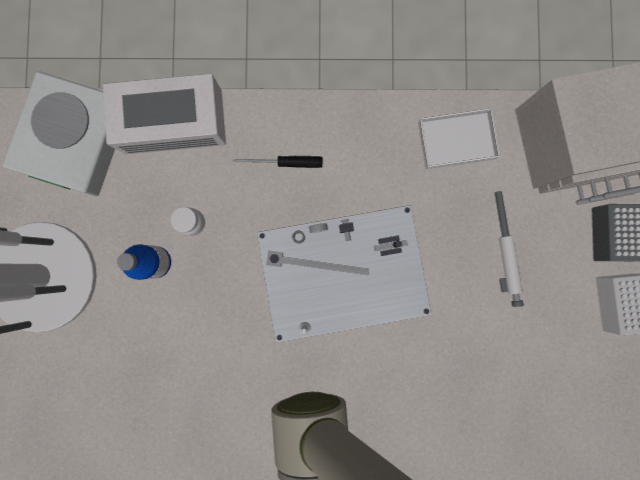

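View pics/wrist0.png

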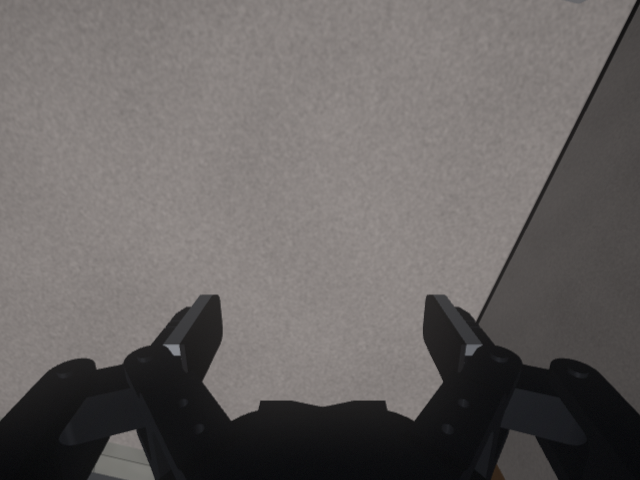

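```bash
cat > h.py <<'E'
import numpy as np, cv2
from rig import env
def K(p):
    f=240/np.tan(np.radians(p["vfov"])/2)
    return np.array([[f,0,p["cx"]],[0,f,p["cy"]],[0,0,1.]])
def extr(p,s=None):
    if "rvec" in p:
        R=cv2.Rodrigues(np.array(p["rvec"]))[0]; return R,np.array(p["tvec"])
    T=np.eye(4);T[:3,:3]=s["tool_rot"];T[:3,3]=s["position"]
    C=np.linalg.inv(T@p["tool_from_camera"]); return C[:3,:3],C[:3,3]
def ray(p,uv,z,s=None):
    R,t=extr(p,s); uv=np.atleast_2d(np.array(uv,float))
    d=np.c_[uv,np.ones(len(uv))]@np.linalg.inv(K(p)).T@R
    c=-R.T@t
    return c+d*((z-c[2])/d[:,2])[:,None]
def proj(p,X,s=None):
    R,t=extr(p,s)
    q=(np.atleast_2d(X)@R.T+t)@K(p).T
    return q[:,:2]/q[:,2:]
E
python3 - <<'E'
from h import *
p=env.get_image("top")
im=p["image"]
cv2.imwrite("pics/topc.png",cv2.resize(im[195:350,245:440],None,fx=4,fy=4,interpolation=cv2.INTER_CUBIC)[:,:,::-1])
np.savez("top.npz",**{k:v for k,v in p.items()})
for n in ("jig","bar","bar_end","stop","bolt_knob","bolt","collar","cone","bottle","jar","pipette","driver"):
    for o in env.outline_of(n,p)[:1]:
        m=o["mask"]; r=cv2.minAreaRect(np.argwhere(m)[:,::-1].astype(np.float32))
        print(n,round(o["conf"],2),o["pixel"],m.sum(),np.round(ray(p,[o["pixel"][::-1]],0.01)[0],4))
        print("   ",np.round(ray(p,cv2.boxPoints(r),0.01 if n=="jig" else .026),4)[:,:2].tolist())
E
```

```text
jig 0.73 [279.5, 346.1] 16619 [ 0.5151 -0.0521  0.01  ]
    [[0.6188, 0.1478], [0.6817, -0.1953], [0.4401, -0.2362], [0.3789, 0.1018]]
bar 0.97 [264.8, 312.2] 687 [0.5468 0.0223 0.01  ]
    [[0.5484, 0.1205], [0.5771, 0.1173], [0.5513, -0.0987], [0.5227, -0.0951]]
bar_end 0.72 [265.7, 316.3] 744 [0.5449 0.0133 0.01  ]
    [[0.5489, 0.1239], [0.5787, 0.1187], [0.5395, -0.0998], [0.5099, -0.0943]]
stop 0.67 [226.0, 345.5] 188 [ 0.6326 -0.0505  0.01  ]
    [[0.6344, -0.0289], [0.6506, -0.0544], [0.6145, -0.077], [0.5984, -0.0515]]
bolt_knob 0.75 [243.4, 389.7] 174 [ 0.5946 -0.1478  0.01  ]
    [[0.5895, -0.1102], [0.6034, -0.1777], [0.5905, -0.1802], [0.5767, -0.1128]]
collar 0.37 [227.3, 346.4] 209 [ 0.6297 -0.0525  0.01  ]
    [[0.6336, -0.0267], [0.6517, -0.0517], [0.6154, -0.0776], [0.5974, -0.0527]]
cone 0.61 [326.9, 303.8] 100 [0.4119 0.0397 0.01  ]
    [[0.4245, 0.0494], [0.4246, 0.028], [0.4034, 0.0278], [0.4033, 0.0492]]
bottle 0.77 [261.5, 141.7] 1516 [0.5522 0.3969 0.01  ]
    [[0.5897, 0.4448], [0.5902, 0.33], [0.5148, 0.328], [0.5142, 0.4423]]
jar 0.92 [218.6, 185.3] 766 [0.6473 0.3033 0.01  ]
    [[0.6708, 0.3299], [0.6711, 0.2581], [0.6101, 0.2568], [0.6098, 0.3283]]
pipette 0.84 [261.4, 509.4] 1424 [ 0.5564 -0.41    0.01  ]
    [[0.7047, -0.351], [0.7125, -0.3966], [0.4628, -0.4329], [0.4552, -0.3879]]
driver 0.84 [159.0, 296.3] 593 [0.7817 0.0593 0.01  ]
    [[0.7861, 0.1926], [0.7869, 0.0042], [0.7603, 0.0041], [0.7595, 0.1921]]
```

View pics/topc.png

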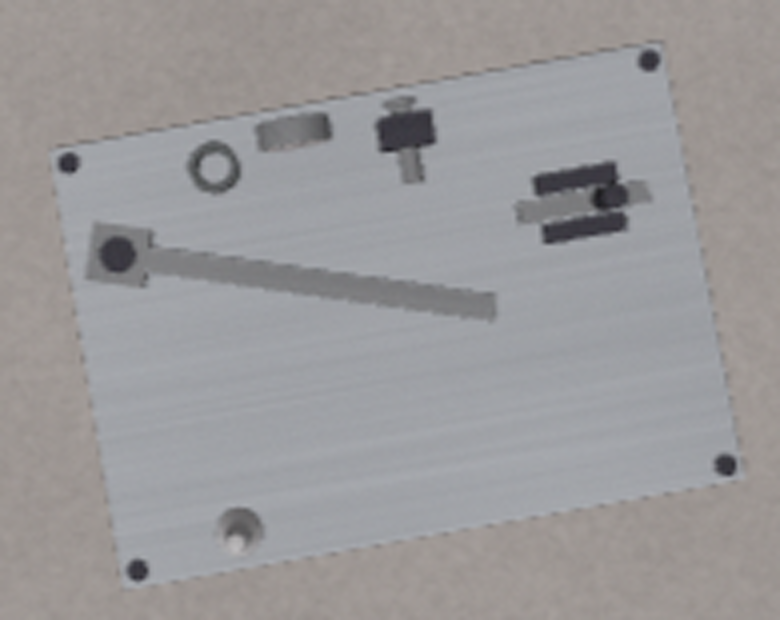

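```bash
cat >> h.py <<'E'
def fit2(J,W):
    J=np.array(J);W=np.array(W);jm=J.mean(0);wm=W.mean(0)
    H=(J-jm).T@(W-wm);U,S,Vt=np.linalg.svd(H);R=Vt.T@np.diag([1,np.linalg.det(Vt.T@U.T)])@U.T
    return R,wm-R@jm
E
python3 - <<'E'
from h import *
p=dict(np.load("top.npz"))
c=lambda a:(np.array(a,float)+.5)/4-.5+[245,195]
cor=[(50,148),(662,41),(742,480),(125,588)]
J=np.array([(-30,65),(315,65),(315,-180),(-30,-180)])/1e3
W=ray(p,c(cor),.010)[:,:2]
R,t=fit2(J,W)
print(R,t,"res mm",np.round(((J@R.T+t)-W)*1e3,1).tolist())
def j(uv,z): return np.round(((ray(p,c([uv]),z)[0,:2]-t)@R)*1e3,1)
print("pin",j((118,255),.0315),"end",j((496,291),.026),j((496,321),.026),"tip",j((412,184),.018),"knob",j((606,195),.066),"nose",j((516,211),.024),"cone",j((240,526),.01),"collar",j((214,167),.02), "stopblk",j((405,130),.034),"cheeks",j((580,192),.024),j((585,230),.024))
np.savez("jig.npz",R=R,t=t)
E
```

```text
[[ 0.17659805  0.98428305]
 [-0.98428305  0.17659805]] [0.56119164 0.10439705] res mm [[0.7, 1.2], [0.7, -0.9], [-0.1, -2.3], [-1.2, 2.0]]
pin [ 0.6 -1.1] end [197.5 -55. ] [194.6 -70.9] tip [163.5   9.9] knob [258.4 -15.1] nose [216.1 -14.4] cone [  39.3 -157. ] collar [58.8 37.5] stopblk [163.9  38.5] cheeks [252.1 -10.2] [251. -31.]
```

```bash
cat >> h.py <<'E'
def tgt(jx,jy,z):
    d=np.load("jig.npz");w=d["R"]@np.array([jx,jy])/1e3+d["t"]
    return np.array([*w,z/1e3])
def toolgoal():
    R=np.load("jig.npz")["R"];x=np.array([*R[:,0],0]);y=np.array([0,0,-1.]);return np.c_[x,y,np.cross(x,y)]
def delta(jx,jy,z):
    from scipy.spatial.transform import Rotation as Ro
    s=env.observe();T=s["tool_rot"]
    print("t",round(s["time_s"],2),"pos jig",np.round(injig(s["position"]),1),"F jig",np.round(fj(s["ft_force"]),2),"w",round(s["grip_width"],4))
    print("shift tool mm",np.round(T.T@(tgt(jx,jy,z)-s["position"])*1e3,2),"rot deg (tool)",np.round(Ro.from_matrix(T.T@toolgoal()).as_rotvec(degrees=True),2))
    G=toolgoal(); print("shift in goal axes",np.round(G.T@(tgt(jx,jy,z)-s["position"])*1e3,2))
def injig(P):
    d=np.load("jig.npz");return np.r_[d["R"].T@(np.array(P)[:2]-d["t"])*1e3,P[2]*1e3]
def fj(F):
    d=np.load("jig.npz");return np.r_[d["R"].T@np.array(F)[:2],F[2]]
E
python3 -c "
from h import *
delta(165,-95,100)"
```

```text
t 0.8 pos jig [ 549.2 -501.5  231.3] F jig [-0.12 -0.29  0.52] w 0.0856
shift tool mm [-329.97  131.32  451.7 ] rot deg (tool) [ 0.    7.24 -0.  ]
shift in goal axes [-384.24  131.33  406.53]
```

Call:
{"name": "carry_out", "arguments": {"plan": [[[0,0,0],[0,7.2,0],0.085],[[-0.04,0,0.042],[0,0,0],0.0],[[-0.04,0,0.042],[0,0,0],0.0],[[-0.04,0,0.042],[0,0,0],0.0],[[-0.04,0.0,0.042],[0,0,0],0.0],[[-0.04,0,0.042],[0,0,0],0.0],[[-0.04,0,0.042],[0,0,0],0.0],[[-0.04,0,0.042],[0,0,0],0.0]]}}

```text
time_s: 1.8
position: [0.4052, -0.1955, 0.2316]
tool_rot: [[0.177, 0.001, 0.984], [-0.984, -0.001, 0.177], [0.001, -1.0, 0.0]]
ft_force: [0.4, -0.2, -0.3]
grip_width: -0.0002
```

```bash
python3 -c "
from h import *
delta(165,-95,100)"
```

```text
t 1.8 pos jig [ 267.7 -206.5  231.6] F jig [ 0.29  0.38 -0.34] w -0.0002
shift tool mm [-102.7   131.57  111.52] rot deg (tool) [-0.03  0.02  0.04]
shift in goal axes [-102.67  131.58  111.54]
```

Call:
{"name": "carry_out", "arguments": {"plan": [[[-0.034,0.02,0.037],[0,0,0],0.0],[[-0.034,0.03,0.037],[0,0,0],0.0],[[-0.034,0.03,0.037],[0,0,0],0.0],[[0,0.05,0],[0,0,0],0.0],[[0,0,0],[0,0,0],0.0]]}}

```text
time_s: 2.42
position: [0.494, -0.0761, 0.0991]
tool_rot: [[0.178, -0.006, 0.984], [-0.984, 0.003, 0.178], [-0.004, -1.0, -0.006]]
ft_force: [0.4, 0.6, -0.1]
grip_width: 0.0001
```

```bash
python3 - <<'E'
from h import *
delta(165,-85,16)
s=env.observe();p=env.get_image("wrist")
cv2.imwrite("pics/w1.png",p["image"][:,:,::-1])
import pickle;pickle.dump((s,p),open("w1.pkl","wb"))
E
```

```text
t 2.42 pos jig [165.8 -98.   99.1] F jig [-0.52  0.47 -0.14] w 0.0001
shift tool mm [-0.48 83.04 13.48] rot deg (tool) [ 0.33  0.09 -0.21]
shift in goal axes [-0.8  83.12 13.01]
```

View pics/w1.png

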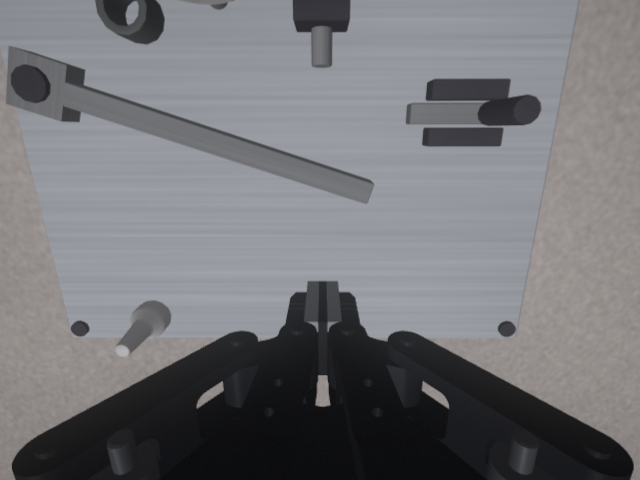

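```bash
python3 - <<'E'
from h import *
import pickle
s,p=pickle.load(open("w1.pkl","rb"))
def q(n,uv,z): print(n,np.round(injig(ray(p,[uv],z/1e3,s)[0]),1))
q("pin",(30,84),31.5);q("tip",(321,66),18);q("tipz24",(321,66),24);q("blk",(322,25),34)
q("nose",(409,104),24);q("noseb",(408,123),24);q("knob",(526,109),66)
q("endtop",(373,181),26);q("endbot",(366,202),26);q("tipcyl",(321,28),24)
q("cheekL",(428,97),24);q("cheekR",(510,97),24)
im=p["image"];cv2.imwrite("pics/w1c.png",cv2.resize(im[0:150,280:560],None,fx=2.8,fy=2.8,interpolation=cv2.INTER_CUBIC)[:,:,::-1])
E
```

```text
pin [ 1.1 -0.3 31.5]
tip [164.5  11.2  18. ]
tipz24 [164.5  10.3  24. ]
blk [165.1  28.4  34. ]
nose [216.4 -10.   24. ]
noseb [216.6 -20.7  24. ]
knob [262.5 -14.8  66. ]
endtop [196.9 -55.1  26. ]
endbot [193.1 -68.4  26. ]
tipcyl [164.5  29.5  24. ]
cheekL [227.2  -6.2  24. ]
cheekR [275.2  -6.1  24. ]
```

View pics/w1c.png

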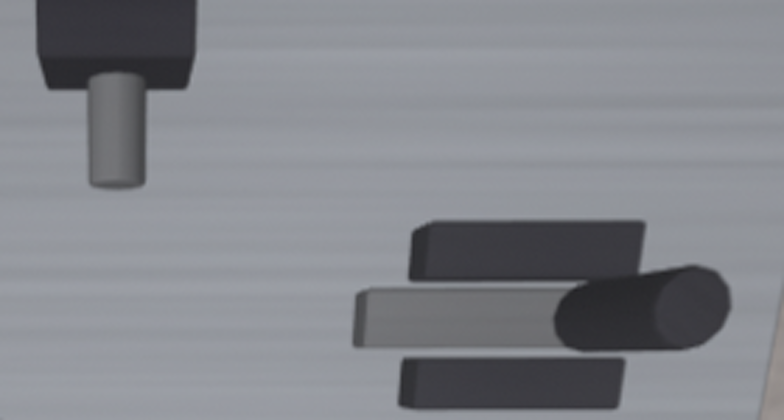

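Call:
{"name": "carry_out", "arguments": {"plan": [[[0,0.03,0.0],[0,0,0],0.0],[[0,0.03,0],[0,0,0],0.0],[[0,0.015,0],[0,0,0],0.0],[[0,0.008,0],[0,0,0],0.0],[[0,0,0],[0,0,0],0.0],[[0,0,0.005],[0,0,0],0.0],[[0,0,0],[0,0,0],0.0]]}}

```text
time_s: 3.35
position: [0.5011, -0.0764, 0.019]
tool_rot: [[0.177, 0.002, 0.984], [-0.984, -0.001, 0.177], [0.001, -1.0, 0.001]]
ft_force: [-0.3, 0.6, -0.4]
grip_width: 0.0004
```

```bash
python3 - <<'E'
from h import *
delta(165,-25,16)
E
```

```text
t 3.35 pos jig [167.3 -91.   19. ] F jig [-0.62 -0.18 -0.39] w 0.0004
shift tool mm [-2.28  3.12 66.03] rot deg (tool) [-0.09  0.04  0.05]
shift in goal axes [-2.33  3.03 66.04]
```

Call:
{"name": "carry_out", "arguments": {"plan": [[[-0.001,0.001,0.005],[0,0,0],0.0],[[-0.001,0.001,0.005],[0,0,0],0.0],[[0,0,0.005],[0,0,0],0.0],[[0,0,0.005],[0,0,0],0.0],[[0,0,0.005],[0,0,0],0.0],[[0,0,0.005],[0,0,0],0.0],[[0,0,0.005],[0,0,0],0.0],[[0,0,0.005],[0,0,0],0.0]]}}

```text
time_s: 4.35
position: [0.5397, -0.0671, 0.0163]
tool_rot: [[0.177, -0.0, 0.984], [-0.984, -0.0, 0.177], [0.0, -1.0, -0.0]]
ft_force: [-1.1, 0.5, -0.7]
grip_width: 0.0003
```

```bash
python3 - <<'E'
from h import *
delta(165,-25,16)
E
```

```text
t 4.35 pos jig [165.  -51.5  16.3] F jig [-0.67 -1.   -0.75] w 0.0003
shift tool mm [1.000e-02 3.100e-01 2.645e+01] rot deg (tool) [0.   0.03 0.  ]
shift in goal axes [-0.    0.31 26.45]
```

Call:
{"name": "carry_out", "arguments": {"plan": [[[0,0,0.004],[0,0,0],0.0],[[0,0,0.004],[0,0,0],0.0],[[0,0,0.004],[0,0,0],0.0],[[0,0,0.004],[0,0,0],0.0],[[0,0,0.003],[0,0,0],0.0],[[0,0,0.002],[0,0,0],0.0],[[0,0,0.001],[0,0,0],0.0],[[0,0,0],[0,0,0],0.0]]}}

```text
time_s: 5.35
position: [0.561, -0.0632, 0.0163]
tool_rot: [[0.177, 0.0, 0.984], [-0.984, 0.0, 0.177], [-0.0, -1.0, 0.0]]
ft_force: [0.4, -0.1, 0.6]
grip_width: -0.0003
```

```bash
python3 - <<'E'
from h import *
delta(165,-14,16)
s=env.observe();p=env.get_image("wrist")
cv2.imwrite("pics/w2.png",p["image"][:,:,::-1])
import pickle;pickle.dump((s,p),open("w2.pkl","wb"))
for i in range(4):
    env.get_image("wrist"); s=env.observe(); print(np.round(fj(s["ft_force"]),2),np.round(injig(s["position"]),2))
E
```

```text
t 5.35 pos jig [165.  -29.8  16.3] F jig [0.15 0.37 0.61] w -0.0003
shift tool mm [ 0.06  0.33 15.75] rot deg (tool) [-0.    0.04 -0.  ]
shift in goal axes [ 0.05  0.33 15.75]
[0.4  0.35 0.51] [164.95 -29.81  16.33]
[-0.34  0.38 -0.21] [164.95 -29.84  16.34]
[-0.15  0.38 -0.14] [164.95 -29.81  16.35]
[-0.06 -0.   -0.46] [164.96 -29.83  16.33]
```

View pics/w2.png

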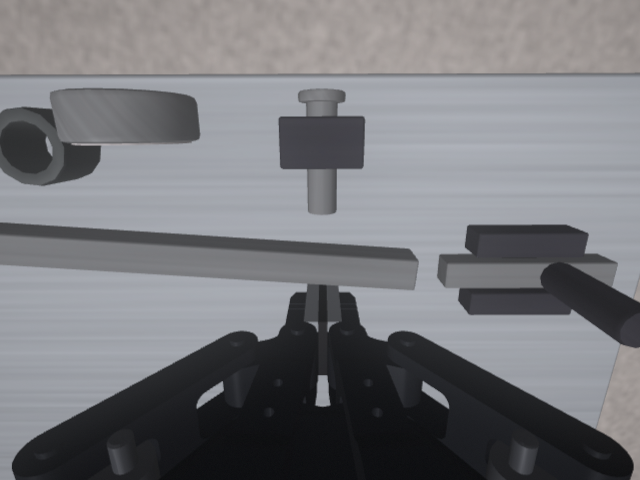

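```bash
python3 - <<'E'
from h import *
import pickle
s,p=pickle.load(open("w2.pkl","rb"))
def q(n,uv,z): print(n,np.round(injig(ray(p,[uv],z/1e3,s)[0]),1))
q("tip24",(321,213),22);q("tip18",(321,214),18)
q("bar far",(322,243),26);q("bar near",(322,280),26);q("end",(414,250),26);q("end",(417,289),10)
q("barL",(10,223),26);q("nose",(441,256),24)
E
```

```text
tip24 [164.3  11.6  22. ]
tip18 [164.3  10.2  18. ]
bar far [1.647e+02 1.000e-01 2.600e+01]
bar near [164.7 -16.3  26. ]
end [202.2  -2.9  26. ]
end [209.6 -28.1  10. ]
barL [40.5  8.4 26. ]
nose [214.2  -6.3  24. ]
```

Call:
{"name": "carry_out", "arguments": {"plan": [[[0,0,0.0015],[0,0,0],0.0],[[0,0,0.0015],[0,0,0],0.0],[[0,0,0.001],[0,0,0],0.0],[[0,0,0.001],[0,0,0],0.0],[[0,0,0.0005],[0,0,0],0.0],[[0,0,0.0005],[0,0,0],0.0],[[0,0,0],[0,0,0],0.0]]}}

```text
time_s: 6.48
position: [0.567, -0.0621, 0.0163]
tool_rot: [[0.177, 0.0, 0.984], [-0.984, 0.0, 0.177], [-0.0, -1.0, 0.0]]
ft_force: [-0.3, 0.2, 0.0]
grip_width: -0.0001
```

```bash
python3 - <<'E'
from h import *
import pickle
delta(165,-14,16)
s=env.observe();p=env.get_image("wrist")
cv2.imwrite("pics/w3.png",cv2.resize(p["image"][150:330,220:470],None,fx=3,fy=3,interpolation=cv2.INTER_CUBIC)[:,:,::-1])
pickle.dump((s,p),open("w3.pkl","wb"))
E
```

```text
t 6.47 pos jig [164.9 -23.7  16.3] F jig [-0.3  -0.3   0.04] w -0.0001
shift tool mm [0.07 0.33 9.73] rot deg (tool) [-0.01  0.03 -0.  ]
shift in goal axes [0.06 0.32 9.73]
```

View pics/w3.png

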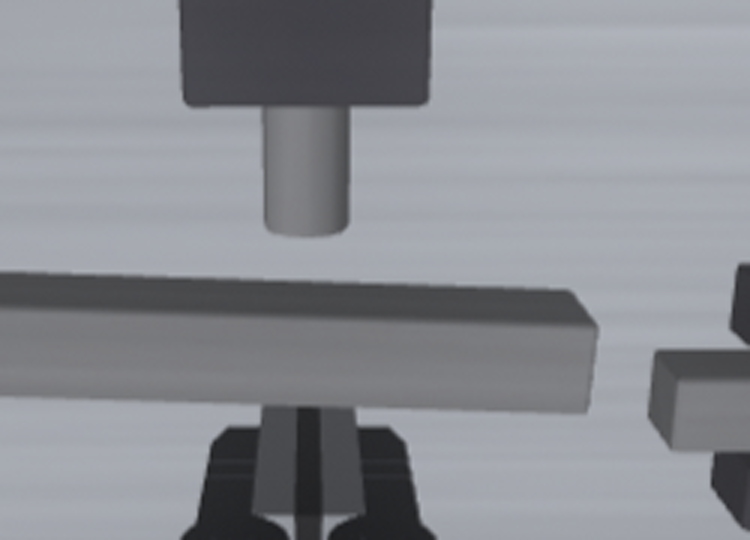

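```bash
python3 - <<'E'
from h import *
import pickle
s,p=pickle.load(open("w3.pkl","rb"))
def q(n,uv,z): print(n,np.round(injig(ray(p,[uv],z/1e3,s)[0]),1))
q("tip12",(322,228.5),12);q("tip18",(322,228.5),18);q("tip24",(322,227.5),24)
q("far z26",(322,256.7),26);q("far z10",(322,244),10);q("near z26",(322,284.7),26)
E
```

```text
tip12 [164.7   8.2  12. ]
tip18 [164.7   9.9  18. ]
tip24 [164.7  12.   24. ]
far z26 [164.7   0.2  26. ]
far z10 [164.7   0.3  10. ]
near z26 [164.7 -12.4  26. ]
```

Call:
{"name": "carry_out", "arguments": {"plan": [[[0,0,0.001],[0,0,0],0.0],[[0,0,0.001],[0,0,0],0.0],[[0,0,0.001],[0,0,0],0.0],[[0,0,0.001],[0,0,0],0.0],[[0,0,0.0005],[0,0,0],0.0],[[0,0,0.0005],[0,0,0],0.0],[[0,0,0.0005],[0,0,0],0.0],[[0,0,0.0005],[0,0,0],0.0]]}}

```text
time_s: 7.52
position: [0.5728, -0.0611, 0.0163]
tool_rot: [[0.177, -0.0, 0.984], [-0.984, 0.0, 0.177], [-0.0, -1.0, -0.0]]
ft_force: [0.4, 0.6, -0.6]
grip_width: 0.0002
```

```bash
python3 - <<'E'
from h import *
import pickle
delta(165,-14,16)
s=env.observe();p=env.get_image("wrist")
cv2.imwrite("pics/w4.png",cv2.resize(p["image"][150:330,220:470],None,fx=3,fy=3,interpolation=cv2.INTER_CUBIC)[:,:,::-1])
pickle.dump((s,p),open("w4.pkl","wb"))
E
```

```text
t 7.53 pos jig [165.  -17.8  16.3] F jig [-0.56  0.46 -0.61] w 0.0002
shift tool mm [0.05 0.33 3.79] rot deg (tool) [ 0.    0.04 -0.  ]
shift in goal axes [0.05 0.33 3.79]
```

View pics/w4.png

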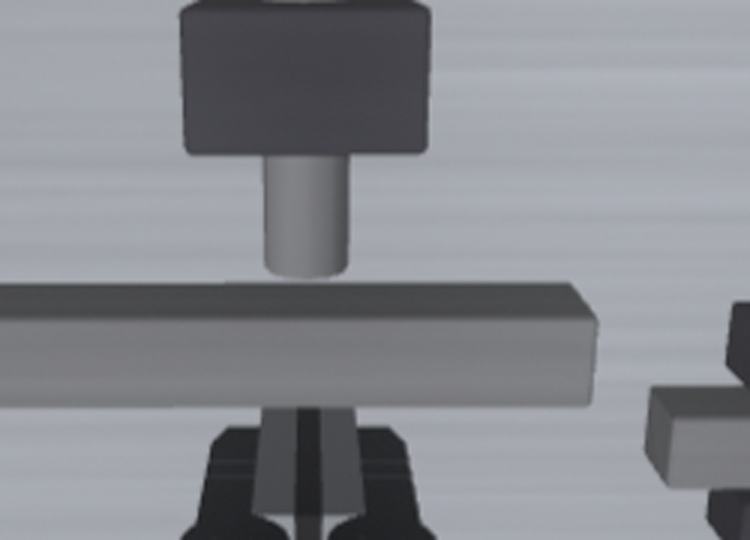

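Call:
{"name": "carry_out", "arguments": {"plan": [[[0,0,0.0003],[0,0,0],0.0],[[0,0,0.0003],[0,0,0],0.0],[[0,0,0.0003],[0,0,0],0.0],[[0,0,0.0003],[0,0,0],0.0],[[0,0,0.0003],[0,0,0],0.0],[[0,0,0.0002],[0,0,0],0.0],[[0,0,0.0002],[0,0,0],0.0],[[0,0,0],[0,0,0],0.0]]}}

```text
time_s: 8.57
position: [0.5747, -0.0608, 0.0163]
tool_rot: [[0.177, 0.0, 0.984], [-0.984, -0.0, 0.177], [0.0, -1.0, 0.0]]
ft_force: [0.7, 0.1, -0.4]
grip_width: 0.0002
```

Call:
{"name": "carry_out", "arguments": {"plan": [[[0,0,0.0002],[0,0,0],0.0],[[0,0,0.0001],[0,0,0],0.0],[[0,0,0.0001],[0,0,0],0.0],[[0,0,0.0001],[0,0,0],0.0]]}}

```text
time_s: 9.07
position: [0.5752, -0.0607, 0.0163]
tool_rot: [[0.177, 0.0, 0.984], [-0.984, -0.0, 0.177], [0.0, -1.0, 0.0]]
ft_force: [-0.4, -0.3, 0.2]
grip_width: 0.0001
```

```bash
python3 - <<'E'
from h import *
import pickle
delta(165,-14,16)
s=env.observe();p=env.get_image("wrist")
cv2.imwrite("pics/w5.png",cv2.resize(p["image"][150:330,220:470],None,fx=3,fy=3,interpolation=cv2.INTER_CUBIC)[:,:,::-1])
E
```

```text
t 9.07 pos jig [165.  -15.4  16.3] F jig [ 0.26 -0.5   0.22] w 0.0001
shift tool mm [0.04 0.34 1.37] rot deg (tool) [-0.    0.04  0.  ]
shift in goal axes [0.04 0.34 1.37]
```

View pics/w5.png

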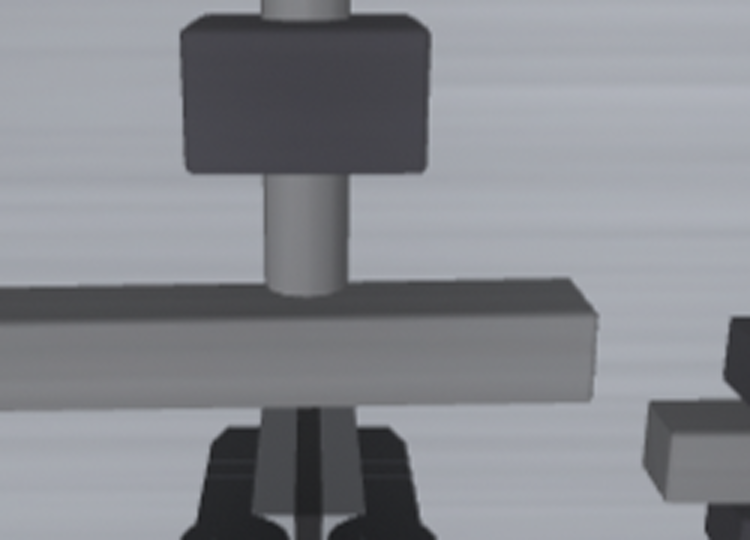

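Call:
{"name": "carry_out", "arguments": {"plan": [[[0,0,0.0001],[0,0,0],0.0],[[0,0,0.0001],[0,0,0],0.0],[[0,0,0.0001],[0,0,0],0.0],[[0,0,0.0001],[0,0,0],0.0]]}}

```text
time_s: 9.62
position: [0.5756, -0.0606, 0.0163]
tool_rot: [[0.177, -0.0, 0.984], [-0.984, 0.0, 0.177], [-0.0, -1.0, -0.0]]
ft_force: [0.3, 0.5, -0.7]
grip_width: -0.0001
```

Call:
{"name": "carry_out", "arguments": {"plan": [[[0,0,0.0001],[0,0,0],0.0],[[0,0,0.0001],[0,0,0],0.0],[[0,0,0.0001],[0,0,0],0.0]]}}

```text
time_s: 10.0
position: [0.5759, -0.0606, 0.0163]
tool_rot: [[0.177, -0.0, 0.984], [-0.984, 0.0, 0.177], [-0.0, -1.0, -0.0]]
ft_force: [0.1, 0.1, -0.2]
grip_width: -0.0003
```

Call:
{"name": "carry_out", "arguments": {"plan": [[[0,0,0.0001],[0,0,0],0.0],[[0,0,0.0001],[0,0,0],0.0]]}}

```text
time_s: 10.25
position: [0.5761, -0.0605, 0.0163]
tool_rot: [[0.177, 0.0, 0.984], [-0.984, 0.0, 0.177], [-0.0, -1.0, 0.0]]
ft_force: [0.3, -0.9, -0.1]
grip_width: -0.0003
```

Call:
{"name": "carry_out", "arguments": {"plan": [[[0,0,0.0001],[0,0,0],0.0],[[0,0,0.0001],[0,0,0],0.0]]}}

```text
time_s: 10.5
position: [0.5763, -0.0605, 0.0163]
tool_rot: [[0.177, 0.0, 0.984], [-0.984, 0.0, 0.177], [0.0, -1.0, 0.0]]
ft_force: [0.5, 0.5, 0.9]
grip_width: 0.0001
```

Call:
{"name": "carry_out", "arguments": {"plan": [[[0,0,0.0001],[0,0,0],0.0],[[0,0,0.0001],[0,0,0],0.0]]}}

```text
time_s: 10.75
position: [0.5765, -0.0604, 0.0163]
tool_rot: [[0.177, -0.0, 0.984], [-0.984, 0.0, 0.177], [-0.0, -1.0, -0.0]]
ft_force: [-0.6, -0.8, 0.5]
grip_width: 0.0002
```

```bash
python3 - <<'E'
from h import *
delta(165,-14,16)
s=env.observe();p=env.get_image("wrist")
cv2.imwrite("pics/w6.png",cv2.resize(p["image"][150:330,220:470],None,fx=3,fy=3,interpolation=cv2.INTER_CUBIC)[:,:,::-1])
delta(165,-14,16)
E
```

```text
t 10.75 pos jig [164.9 -14.1  16.3] F jig [ 0.67 -0.71  0.48] w 0.0002
shift tool mm [0.06 0.32 0.08] rot deg (tool) [ 0.    0.04 -0.  ]
shift in goal axes [0.06 0.32 0.08]
t 10.8 pos jig [164.9 -14.1  16.3] F jig [ 0.32 -0.36  0.31] w 0.0001
shift tool mm [0.06 0.33 0.06] rot deg (tool) [-0.    0.03 -0.  ]
shift in goal axes [0.06 0.33 0.06]
```

View pics/w6.png

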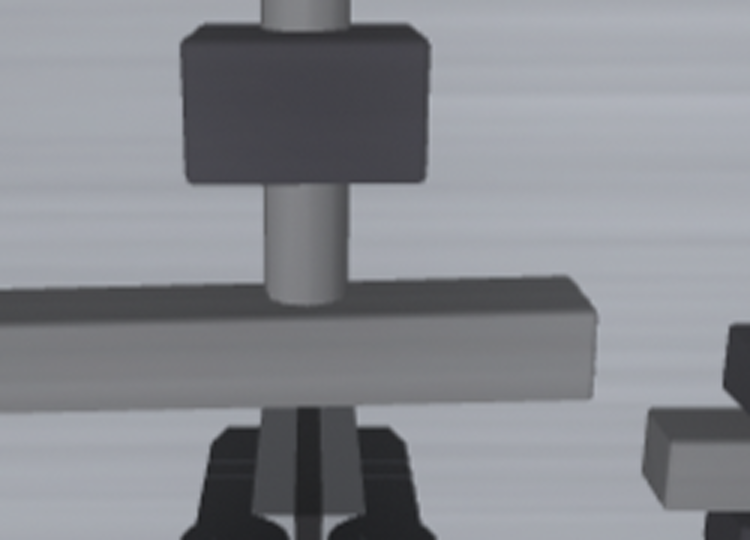

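Call:
{"name": "carry_out", "arguments": {"plan": [[[0,0,0.0001],[0,0,0],0.0],[[0,0,0.0001],[0,0,0],0.0]]}}

```text
time_s: 11.05
position: [0.5767, -0.0604, 0.0163]
tool_rot: [[0.177, 0.0, 0.984], [-0.984, -0.0, 0.177], [0.0, -1.0, 0.0]]
ft_force: [-0.3, -0.6, 0.4]
grip_width: 0.0001
```

Call:
{"name": "carry_out", "arguments": {"plan": [[[0,0,0.0001],[0,0,0],0.0],[[0,0,0.0001],[0,0,0],0.0]]}}

```text
time_s: 11.3
position: [0.5769, -0.0604, 0.0163]
tool_rot: [[0.177, -0.0, 0.984], [-0.984, 0.0, 0.177], [-0.0, -1.0, -0.0]]
ft_force: [0.2, 0.1, 0.3]
grip_width: -0.0001
```

Call:
{"name": "carry_out", "arguments": {"plan": [[[0,0,0.0001],[0,0,0],0.0],[[0,0,0.0001],[0,0,0],0.0]]}}

```text
time_s: 11.55
position: [0.577, -0.0604, 0.0163]
tool_rot: [[0.177, -0.0, 0.984], [-0.984, -0.0, 0.177], [-0.0, -1.0, -0.0]]
ft_force: [-1.4, -0.1, 0.1]
grip_width: 0.0
```

Call:
{"name": "carry_out", "arguments": {"plan": [[[0,0,0.0001],[0,0,0],0.0]]}}

```text
time_s: 11.68
position: [0.577, -0.0604, 0.0163]
tool_rot: [[0.177, -0.0, 0.984], [-0.984, -0.0, 0.177], [-0.0, -1.0, -0.0]]
ft_force: [-1.9, -1.6, 0.4]
grip_width: -0.0
```

Call:
{"name": "carry_out", "arguments": {"plan": [[[0,0,0.0001],[0,0,0],0.0]]}}

```text
time_s: 11.8
position: [0.5771, -0.0604, 0.0163]
tool_rot: [[0.177, -0.0, 0.984], [-0.984, -0.0, 0.177], [-0.0, -1.0, -0.0]]
ft_force: [-2.4, -0.3, 0.9]
grip_width: 0.0002
```

Call:
{"name": "carry_out", "arguments": {"plan": [[[0,0,0.0],[0,0,0],0.0]]}}

```text
time_s: 11.92
position: [0.5771, -0.0603, 0.0163]
tool_rot: [[0.177, -0.0, 0.984], [-0.984, 0.0, 0.177], [-0.0, -1.0, -0.0]]
ft_force: [-2.4, -0.6, 0.7]
grip_width: 0.0002
```

Call:
{"name": "carry_out", "arguments": {"plan": [[[0,0,0.0001],[0,0,0],0.0],[[0,0,0.0001],[0,0,0],0.0],[[0,0,0.0],[0,0,0],0.0]]}}

```text
time_s: 12.3
position: [0.5771, -0.0603, 0.0163]
tool_rot: [[0.177, -0.001, 0.984], [-0.984, 0.0, 0.177], [-0.0, -1.0, -0.001]]
ft_force: [-4.2, -1.3, 1.7]
grip_width: 0.0
```

```bash
cat > avg.py <<'E'
from h import *
L=[]
for i in range(5):
    L.append(fj(env.observe()["ft_force"])); env.get_image("wrist")
L=np.array(L);print(np.round(L[:,1],2),np.round(L.mean(0),2),env.observe()["time_s"])
E
python3 avg.py
```

```text
[-4.33 -4.84 -4.07 -4.85 -4.49] [ 0.67 -4.52  1.81] 12.55
```

Call:
{"name": "carry_out", "arguments": {"plan": [[[0,0,0.0001],[0,0,0],0.0],[[0,0,0.0001],[0,0,0],0.0],[[0,0,0.0001],[0,0,0],0.0],[[0,0,0.0],[0,0,0],0.0]]}}

```text
time_s: 13.05
position: [0.5772, -0.0603, 0.0163]
tool_rot: [[0.177, -0.001, 0.984], [-0.984, 0.0, 0.177], [-0.0, -1.0, -0.001]]
ft_force: [-5.8, -3.0, 3.1]
grip_width: 0.0003
```

```bash
python3 avg.py
```

```text
[-6.23 -6.4  -5.17 -7.15 -6.62] [ 0.92 -6.31  2.94] 13.3
```

Call:
{"name": "carry_out", "arguments": {"plan": [[[0,0,0.0001],[0,0,0],0.0],[[0,0,0.0001],[0,0,0],0.0],[[0,0,0.0001],[0,0,0],0.0],[[0,0,0.0001],[0,0,0],0.0]]}}

```text
time_s: 13.8
position: [0.5773, -0.0602, 0.0163]
tool_rot: [[0.177, -0.002, 0.984], [-0.984, 0.0, 0.177], [-0.0, -1.0, -0.002]]
ft_force: [-8.1, -2.1, 3.4]
grip_width: -0.0001
```

```bash
python3 avg.py
```

```text
[-8.39 -7.58 -8.19 -8.51 -8.2 ] [ 0.93 -8.17  3.36] 14.05
```

Call:
{"name": "carry_out", "arguments": {"plan": [[[0,0,0.0001],[0,0,0],0.0],[[0,0,0.0001],[0,0,0],0.0],[[0,0,0.0001],[0,0,0],0.0],[[0,0,0.0],[0,0,0],0.0]]}}

```text
time_s: 14.55
position: [0.5773, -0.0602, 0.0163]
tool_rot: [[0.177, -0.003, 0.984], [-0.984, 0.0, 0.177], [-0.001, -1.0, -0.003]]
ft_force: [-8.3, -2.1, 4.8]
grip_width: -0.0001
```

```bash
python3 avg.py
```

```text
[-8.55 -9.39 -9.31 -9.28 -9.31] [ 0.99 -9.17  4.38] 14.8
```

Call:
{"name": "carry_out", "arguments": {"plan": [[[0,0,0.0001],[0,0,0],0.0],[[0,0,0.0],[0,0,0],0.0],[[0,0,0.0],[0,0,0],0.0],[[0,0,0.0],[0,0,0],0.0],[[0,0,0.0],[0,0,0],0.0],[[0,0,0.0],[0,0,0],0.0],[[0,0,0.0],[0,0,0],0.0],[[0,0,0.0],[0,0,0],0.0]]}}

```text
time_s: 15.8
position: [0.5773, -0.0602, 0.0163]
tool_rot: [[0.177, -0.003, 0.984], [-0.984, 0.0, 0.177], [-0.001, -1.0, -0.003]]
ft_force: [-9.5, -2.4, 4.2]
grip_width: -0.0001
```

```bash
python3 avg.py; python3 - <<'E'
from h import *
p=env.get_image("wrist")
cv2.imwrite("pics/w7.png",p["image"][:,:,::-1])
E
```

```text
[-9.82 -9.9  -9.5  -9.55 -9.75] [ 1.28 -9.7   4.32] 16.05
```

View pics/w7.png

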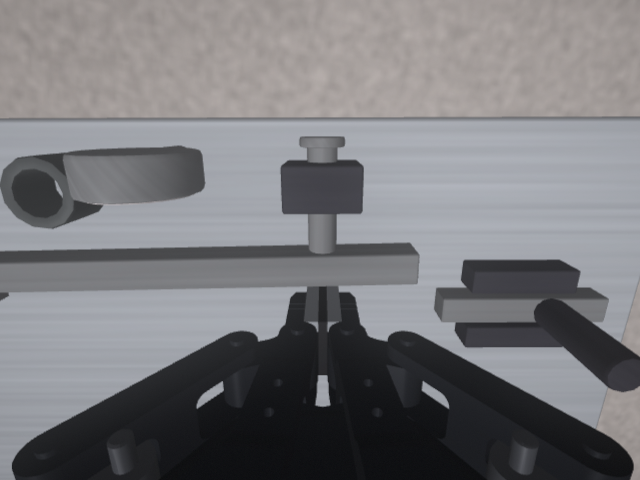

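Call:
{"name": "carry_out", "arguments": {"plan": [[[0,0,-0.0006],[0,0,0],0.0],[[0,0,-0.0006],[0,0,0],0.0],[[0,0,-0.0006],[0,0,0],0.0],[[0,0,-0.001],[0,0,0],0.0],[[0,0,-0.005],[0,0,0],0.0],[[0,0,-0.012],[0,0,0],0.0],[[0,0,-0.01],[0,0,0],0.0],[[0,-0.02,0],[0,0,0],0.0]]}}

```text
time_s: 17.1
position: [0.5473, -0.0653, 0.0356]
tool_rot: [[0.177, -0.003, 0.984], [-0.984, 0.001, 0.177], [-0.002, -1.0, -0.003]]
ft_force: [0.6, 0.6, 0.5]
grip_width: -0.0
```

```bash
python3 - <<'E'
from h import *
delta(262,-16,90)
p=env.get_image("wrist")
cv2.imwrite("pics/w8.png",p["image"][:,:,::-1])
E
```

```text
t 17.1 pos jig [164.6 -43.6  35.6] F jig [-0.47  0.66  0.53] w -0.0
shift tool mm [ 97.32 -54.67  27.44] rot deg (tool) [ 0.18 -0.   -0.1 ]
shift in goal axes [ 97.42 -54.42  27.61]
```

View pics/w8.png

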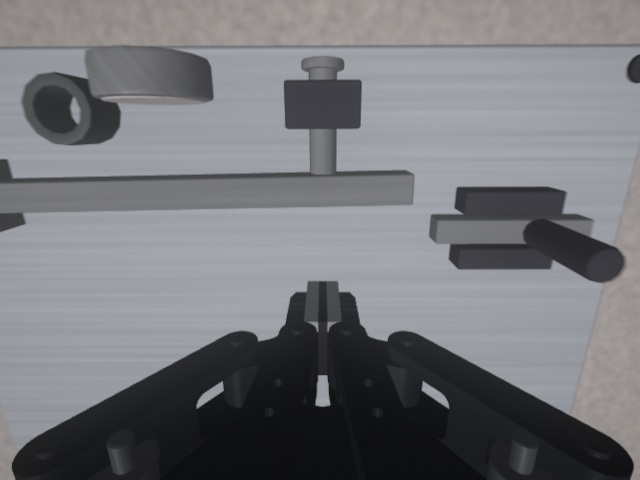

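Call:
{"name": "carry_out", "arguments": {"plan": [[[0,-0.04,0],[0,0,0],0.0],[[0,-0.024,0],[0,0,0],0.04],[[0.035,0,0.01],[0,0,0],0.04],[[0.035,0,0.01],[0,0,0],0.04],[[0.027,0,0.007],[0,0,0],0.04],[[0,0,0],[0,0,0],0.04],[[0,0,0],[0,0,0],0.04]]}}

```text
time_s: 18.02
position: [0.5924, -0.1555, 0.1]
tool_rot: [[0.177, -0.001, 0.984], [-0.984, 0.001, 0.177], [-0.001, -1.0, -0.001]]
ft_force: [-0.1, -0.4, -0.5]
grip_width: 0.0402
```

```bash
python3 - <<'E'
from h import *
delta(262,-16,38)
s=env.observe();p=env.get_image("wrist")
cv2.imwrite("pics/w9.png",p["image"][:,:,::-1])
import pickle;pickle.dump((s,p),open("w9.pkl","wb"))
E
```

```text
t 18.02 pos jig [261.3 -15.2 100. ] F jig [ 0.37 -0.16 -0.51] w 0.0402
shift tool mm [ 0.75 62.01 -0.76] rot deg (tool) [ 0.03  0.04 -0.04]
shift in goal axes [ 0.71 62.01 -0.79]
```

View pics/w9.png

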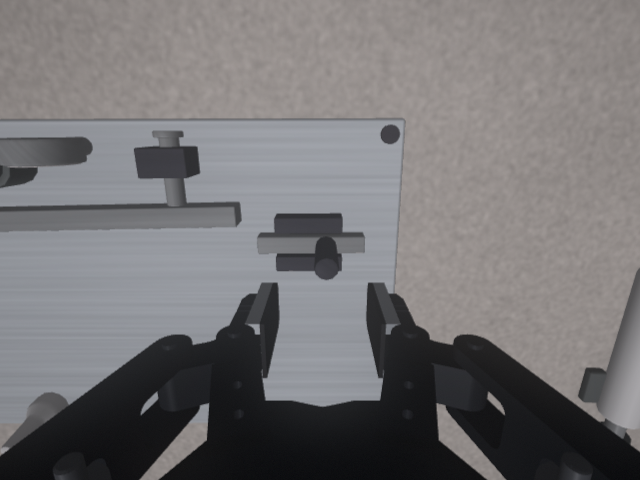

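Call:
{"name": "carry_out", "arguments": {"plan": [[[0,0.02,0],[0,0,0],0.04],[[0,0.02,0],[0,0,0],0.04],[[0,0.02,0],[0,0,0],0.04],[[0,0,0],[0,0,0],0.04]]}}

```text
time_s: 18.58
position: [0.5921, -0.1549, 0.0393]
tool_rot: [[0.178, -0.003, 0.984], [-0.984, 0.001, 0.178], [-0.002, -1.0, -0.002]]
ft_force: [0.4, 0.4, -0.2]
grip_width: 0.04
```

```bash
python3 - <<'E'
from h import *
delta(249,-16,38)
s=env.observe();p=env.get_image("wrist")
cv2.imwrite("pics/w10.png",p["image"][:,:,::-1])
E
```

```text
t 18.57 pos jig [260.7 -15.4  39.3] F jig [-0.28  0.46 -0.21] w 0.04
shift tool mm [-11.69   1.34  -0.56] rot deg (tool) [ 0.14  0.08 -0.1 ]
shift in goal axes [-11.69   1.32  -0.58]
```

View pics/w10.png

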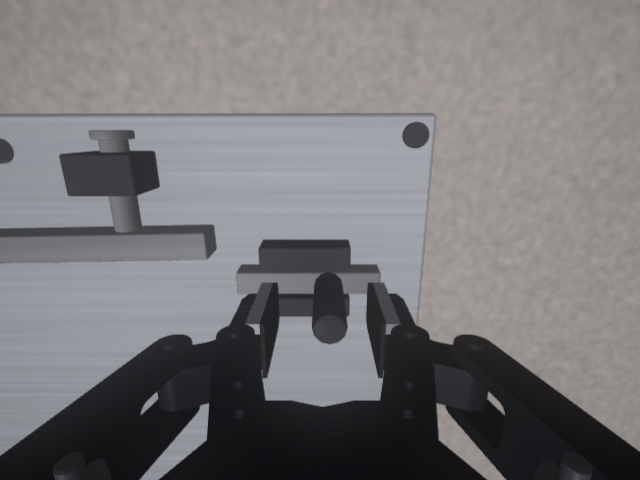

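Call:
{"name": "carry_out", "arguments": {"plan": [[[-0.005,0,0],[0,0,0],0.04],[[-0.005,0,0],[0,0,0],0.04],[[-0.004,0,0],[0,0,0],0.04],[[-0.004,0,0],[0,0,0],0.04],[[-0.004,0,0],[0,0,0],0.04],[[-0.004,0,0],[0,0,0],0.04]]}}

```text
time_s: 19.38
position: [0.5885, -0.1303, 0.0405]
tool_rot: [[0.177, 0.001, 0.984], [-0.984, -0.0, 0.177], [0.0, -1.0, 0.001]]
ft_force: [0.1, -2.2, 1.1]
grip_width: 0.04
```

```bash
python3 avg.py; python3 - <<'E'
from h import *
delta(221,-16,38)
s=env.observe();p=env.get_image("wrist")
cv2.imwrite("pics/w11.png",p["image"][:,:,::-1])
E
```

```text
[-0.32  0.67  0.2   0.64  0.17] [0.61 0.27 0.49] 19.625
t 19.62 pos jig [235.5 -15.   40. ] F jig [0.27 0.31 0.35] w 0.04
shift tool mm [-14.54   2.    -0.99] rot deg (tool) [ 0.05  0.04 -0.06]
shift in goal axes [-14.54   1.99  -1.  ]
```

View pics/w11.png

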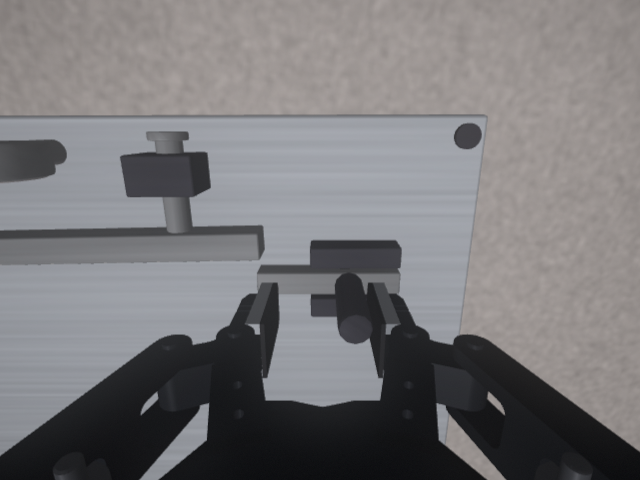

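Call:
{"name": "carry_out", "arguments": {"plan": [[[-0.003,0,0],[0,0,0],0.04],[[-0.003,0,0],[0,0,0],0.04],[[-0.003,0,0],[0,0,0],0.04],[[-0.002,0,0],[0,0,0],0.04],[[-0.001,0,0],[0,0,0],0.04],[[-0.0005,0,0],[0,0,0],0.04]]}}

```text
time_s: 20.42
position: [0.5861, -0.1181, 0.0403]
tool_rot: [[0.177, -0.0, 0.984], [-0.984, 0.0, 0.177], [-0.0, -1.0, -0.0]]
ft_force: [-0.3, -2.1, -1.7]
grip_width: 0.0402
```

Call:
{"name": "carry_out", "arguments": {"plan": [[[-0.0005,0,0],[0,0,0],0.04],[[-0.0005,0,0],[0,0,0],0.04]]}}

```text
time_s: 20.68
position: [0.5859, -0.1172, 0.0403]
tool_rot: [[0.177, -0.0, 0.984], [-0.984, -0.0, 0.177], [0.0, -1.0, -0.0]]
ft_force: [-0.3, -1.2, -1.6]
grip_width: 0.0397
```

```bash
python3 avg.py; python3 - <<'E'
from h import *
delta(221,-16,38)
s=env.observe();p=env.get_image("wrist")
cv2.imwrite("pics/w12.png",p["image"][:,:,::-1])
E
```

```text
[-0.51 -0.15 -1.09 -0.92 -0.57] [ 1.73 -0.65 -1.62] 20.925
t 20.93 pos jig [222.4 -14.7  40.4] F jig [ 1.96 -0.89 -1.41] w 0.0396
shift tool mm [-1.45  2.37 -1.28] rot deg (tool) [-0.01  0.03 -0.  ]
shift in goal axes [-1.45  2.37 -1.28]
```

View pics/w12.png

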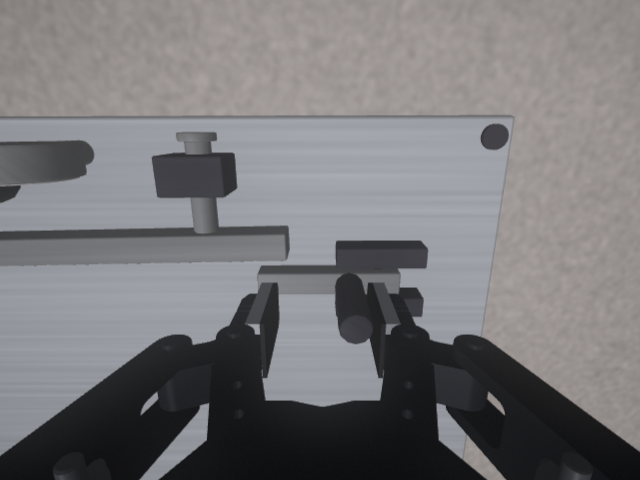

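Bolt is well under way behind the blank (nose at pixel column 260, bar end at 288); still only 2 N friction, so push on to its rigid end.

Call:
{"name": "carry_out", "arguments": {"plan": [[[-0.0005,0,0],[0,0,0],0.04],[[-0.0005,0,0],[0,0,0],0.04],[[-0.0005,0,0],[0,0,0],0.04]]}}

```text
time_s: 21.35
position: [0.5857, -0.1157, 0.0404]
tool_rot: [[0.177, 0.0, 0.984], [-0.984, -0.0, 0.177], [0.0, -1.0, 0.0]]
ft_force: [-0.6, -2.0, -0.9]
grip_width: 0.04
```

Call:
{"name": "carry_out", "arguments": {"plan": [[[-0.0005,0,0],[0,0,0],0.04],[[-0.0005,0,0],[0,0,0],0.04]]}}

```text
time_s: 21.6
position: [0.5856, -0.1153, 0.0404]
tool_rot: [[0.177, 0.0, 0.984], [-0.984, -0.001, 0.177], [0.001, -1.0, 0.0]]
ft_force: [-0.9, -6.6, -1.3]
grip_width: 0.0399
```

Call:
{"name": "carry_out", "arguments": {"plan": [[[-0.0005,0,0],[0,0,0],0.04],[[-0.0005,0,0],[0,0,0],0.04]]}}

```text
time_s: 21.85
position: [0.5857, -0.1151, 0.0404]
tool_rot: [[0.177, 0.001, 0.984], [-0.984, -0.002, 0.177], [0.003, -1.0, 0.001]]
ft_force: [0.2, -10.7, -3.4]
grip_width: 0.0399
```

Call:
{"name": "carry_out", "arguments": {"plan": [[[0.002,0,0],[0,0,0],0.04],[[0.006,0,0],[0,0,0],0.04],[[0.005,0,0],[0,0,0],0.04],[[0,0,0],[0,0,0],0.04],[[0,-0.03,0],[0,0,0],0.04],[[0,-0.04,0],[0,0,0],0.04],[[0,-0.04,0],[0,0,0],0.04],[[0,0,-0.03],[0,0,0],0.04]]}}

```text
time_s: 22.85
position: [0.5599, -0.1321, 0.1533]
tool_rot: [[0.178, 0.006, 0.984], [-0.984, -0.003, 0.178], [0.004, -1.0, 0.006]]
ft_force: [-0.5, -0.7, -0.6]
grip_width: 0.04
```

```bash
python3 - <<'E'
from h import *
delta(221,-16,150)
s=env.observe();p=env.get_image("wrist")
cv2.imwrite("pics/w13.png",p["image"][:,:,::-1])
import pickle;pickle.dump((s,p),open("w13.pkl","wb"))
p=env.get_image("top")
cv2.imwrite("pics/top13.png",p["image"][:,:,::-1])
E
```

```text
t 22.85 pos jig [232.6 -43.1 153.3] F jig [ 0.65 -0.61 -0.58] w 0.04
shift tool mm [-11.53   3.37  27.09] rot deg (tool) [-0.34  0.1   0.22]
shift in goal axes [-11.57   3.26  27.08]
```

View pics/w13.png

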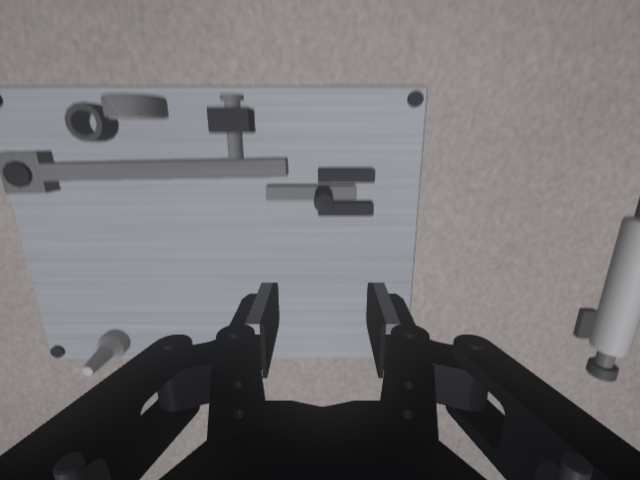

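Call:
{"name": "carry_out", "arguments": {"plan": [[[0,0,0],[0,0,0],0.04],[[0,0,0],[0,0,0],0.04],[[0,0,0],[0,0,0],0.04]]}}

```text
time_s: 23.32
position: [0.5585, -0.1317, 0.1499]
tool_rot: [[0.178, -0.0, 0.984], [-0.984, 0.0, 0.178], [-0.0, -1.0, -0.0]]
ft_force: [-0.0, 0.6, -0.2]
grip_width: 0.0401
```

```bash
python3 - <<'E'
from h import *
s=env.observe();p=env.get_image("wrist")
cv2.imwrite("pics/w14.png",cv2.resize(p["image"][60:240,0:440],None,fx=1.8,fy=1.8,interpolation=cv2.INTER_CUBIC)[:,:,::-1])
import pickle;pickle.dump((s,p),open("w14.pkl","wb"))
E
```

```text
(no output)
```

View pics/w14.png

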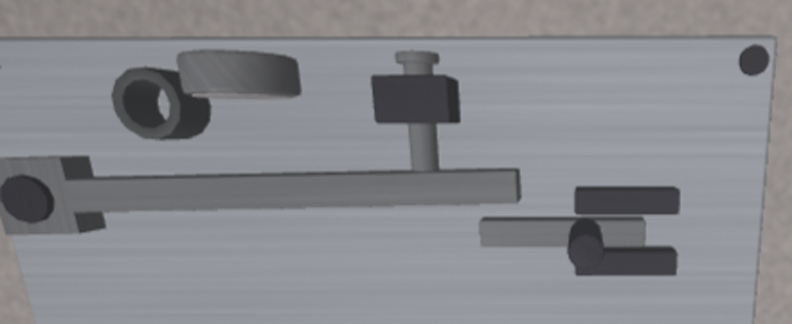

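View pics/top13.png

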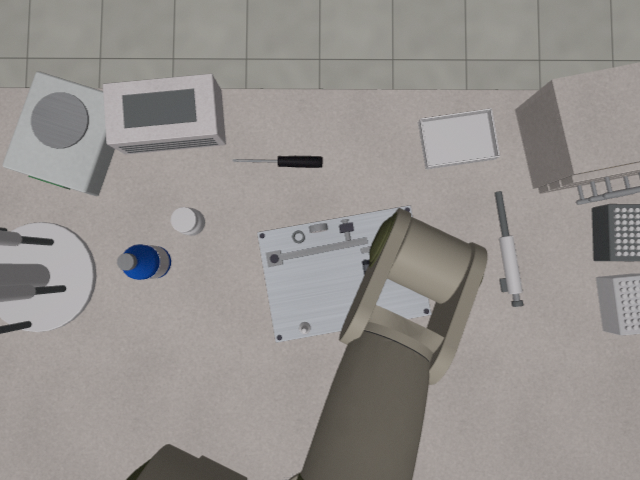

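```bash
python3 - <<'E'
from h import *
import pickle
s,p=pickle.load(open("w14.pkl","rb"))
c=lambda u,v:((u+.5)/1.8-.5,(v+.5)/1.8-.5+60)
def q(n,u,v,z): print(n,np.round(injig(ray(p,[c(u,v)],z/1e3,s)[0]),1))
q("pin",27,199,31.5);q("nose",481,232,24);q("knob",585,250,66);q("end",519,187,26);q("cheekL",576,198,24);q("barfar@stop",425,172,26)
E
```

```text
pin [ 1.8  0.2 31.5]
nose [188.6 -14.6  24. ]
knob [233.4 -14.4  66. ]
end [205.8   4.8  26. ]
cheekL [229.8   0.   24. ]
barfar@stop [166.6  10.9  26. ]
```

```bash
python3 -c "
from rig import env
print(env.close_job())"
```

```text
the job is handed in; nothing more can be done
None
```

I swung the blank round to the stop screw, pressed it home there, then slid the bolt in behind it until it met its rigid end. The job is handed in at about 23 s; it reports no verdict.

- **Pressing:** I pressed opposite the screw at jig x 165, with the force rising slowly to about 9.7 N and held for over a second with the bolt still out. The highest reading I saw was 9.9 N. That is the force on the tool; the contact force on the screw itself is not measured.
- **Bolt:** It slid at about 2 N. Then the push rose to about 10.7 N with the tool stopped, where the bolt's rigid end was expected.
- **Last camera check, in the jig frame:**

| Point | Measured | Expected |
|---|---|---|
| Bolt nose | x 188.6 mm | 188 mm fully in |
| Bolt knob | x 233.4 mm | 234 mm fully in |
| Blank's free end | y +4.8 mm | above -5 mm |
| Blank's side at the screw | y 10.9 mm | tip seen earlier at about 10–11 mm |

- **Bystanders:** In the last top and wrist pictures none looked moved; I judged that by eye, not by measurement.
- **Gripper:** It ended clear of everything, 150 mm above the bench.

No check failed. The camera readings agree with the given sizes to about 2 mm; the pin read up to 1.8 mm off its place.

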